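Press a re-glued coffee box in the ratchet press

ROBOT

A 6-joint arm with a two-finger parallel gripper is mounted at the origin on a cart in front of the work surface, level with it; the furniture and walls round the work are solid. World frame = base frame: x ahead of the robot, y to its left, z up, the work surface at z = 0. Lengths are in m, angles in rad, forces in N, time in s.
With the tool pointing down it reaches from about 0.375 to 0.975 m from the base axis. Payload 3.8 kg.
Tool frame: the origin (TCP) lies on the mounting face of the last link; the fingertips stand 173 mm ahead of it and the grasp point (between the pads) lies 155 mm ahead of it (bot.hold_point_z is the distance from the TCP to the grasp point, in m); z points along the fingers, y is the line along which they close (so a half turn about z gives the same grasp; the last joint's range is limited). The gripper opens to 85 mm and grips with 20 to 120 N. Pads are 22 mm wide; open, the fingers measure 114 mm over their backs; the gripper's body (76 mm by 85 mm) begins 54 mm behind the grasp point. The pads swing forward as they close: fully open they stand 13 mm farther back than shut.
Start: joints at [-1.157, 0.264, 1.604, -0, 1.274, -0.037], TCP at [0.294, -0.608, 0.405] pointing down, gripper open.
Joint ranges: [-2.63, 2.63], [-0.94, 2.18], [0.31, 2.57], [-1.31, 4.45], [0, 2.66], [-2.55, 2.55]. Speed limits (rad/s): [2.57, 2.57, 3.14, 3.14, 3.14, 3.14].

INTERFACE

Orientations are given as a rotation vector (axis times angle).
In Python, from workcell import bot, optics gives the robot as it stands.
- The arm moves only by the shell command python3 -m jog 'ROWS' [OPENING] [FORCE]. ROWS is JSON, a list of rows, each an object of numbers: "dx", "dy", "dz": the shift along the tool's x, y, z in mm; "ax", "ay", "az": the turn, a rotation vector about the tool's x, y, z in degrees. A call has 1 to 20 rows; each row shifts and turns the commanded pose from where the row before left it, along the tool's axes as they then stand; what a row does not reach is not made up. A row lasts 1/12 s, in which the tool goes at most 41.7 mm and 7.16 degrees, less where a joint would pass 70% of its speed; a pose out of reach is approached as far as the arm can. A call with a gripper value outside its range is refused whole. OPENING is the opening, from 0 (shut) to 1 (fully open), set as the call begins (- or left out, the last holds). The fingers move at their own pace and stop on an object; FORCE is the grip in N (left out, the last holds). Time passes only in rows, so rows that do not move let the fingers close. It gives the time, the measured TCP pose, the force, the opening and the grip force at its end, in the units of the state.
- bot.read_state(): the state, without advancing time (a new reading comes with each control period).
- optics.read_camera(name): name is "scene" or "top"; returns a dict with "img" (400x640x3 uint8, red, green, blue), "vertical_fov" (degrees; the focal length in pixels is half the picture's height over the tangent of half this angle, whatever the lens; pixels are square), "cx", "cy" (the principal point, pixels), "R" (3x3) and "t" (3): a world point X has camera coordinates R X + t. Camera axes: x right, y down, z forward; pixel columns grow to the right and rows downward; lengths in m; the calibration is good to about 2 mm. A picture is of the moment at which its call begins. There is no depth.
- bot.finish_job(): hands the job in; it is judged then, once.
The state is a dict: "time": time; "q": joint angles; "joint_vel": joint speeds; "joint_torque": joint torques, N m; "tool_pos": TCP position; "tcp_rot": TCP orientation; "wrist_force": force on the tool from outside, world axes, zero at the start; "torque": the same for the moment, N m; "width": opening from 0.0 (shut) to 1.0 (fully open); "grip_force": force on a finger pad.
Only numpy, scipy, OpenCV 4.12 (cv2) and the standard library are available. Lean on these libraries where they do the work, as an engineer would, in place of code of your own. Each camera call takes 0.05 s, during which the arm holds its last target. There are 200 camera calls.

TASK

The front panel of the slim coffee box standing in the little press has just been re-glued. Swing the hold-down arm over centre so that its foot rests on top of the box, then pump the press's trigger until the jaw meets the box and its sprung pad is pushed in about halfway - never nearly all the way, that would crush the box. Move the jaw only with the trigger, leave the other things alone, and finish while still holding the trigger pulled, so that the pad stays half pressed in; let nothing go at the end.

Things in the scene. Friction and masses are not known exactly. Their poses are not given: they have to be found in the camera images.
- press: The press: a 330 x 100 x 12 mm plywood board fixed to the counter. Origin on the counter, z up; its x runs along the clamp bar from the trigger end (board end -175 mm) to the stop end (155 mm), y across; x below is in this frame. Aluminium stop plate: face at x = 90 mm, 84 mm wide, top 95 mm up. A fixed black grip, 36 mm wide, stands behind the trigger at x = -135 to -163 mm, up to 128 mm high.
- coffee_box: Slim box of drip-coffee bags, 24 (x) x 72 (y) x 98 mm, about 85 g, loose, standing on the board (12 mm up) between jaw and stop plate, within about 2 mm of the plate. Origin at the centre of its underside; its top is 110 mm above the counter.
- hold_arm (a joint): Angle of the hold-down arm, rad: 0 = leaning back 35 deg beyond upright, away from the box (start); 0.61 = upright; about 2.18 = level, pointing to the press's -x, foot on the box. A weighted arm on a damped hinge: beyond upright it sinks onto the box by itself in a second or two and stays there. Moving it takes about 2 N at the knob.
- hold_arm_knob (a point): Centre of the black cross roller at the end of the hold-down arm, 22 mm diameter, 26 mm long along the press's y, 88 mm from the hinge. It can be pinched across its ends or pushed from behind.
- hold_arm_hinge (a point): The hold-down arm's hinge axis (along the press's y), at x = 126 mm, 125 mm above the counter.
- trigger_grip (a point): Grip point of the trigger: middle of the upright black handle, 16 mm (x) x 20 mm (y) x 44 mm high, reaching 16 mm above this point. Pinch it from above across y. About 158 mm above the counter at rest, 80 mm from the pivot.
- trigger_pivot (a point): Cross pin of the trigger (axis along the press's y), at x = -100 mm, 80 mm above the counter.
- trigger (a joint): Trigger angle, rad: 0 at rest (leaning 0.2 rad towards the jaw), grows as it is pulled away from the jaw to a stop at 0.42; a spring returns it. Its pawl, 35 mm below the pivot, pushes the jaw up to 14 mm a pull; on the way back it clicks over the bar's 6 mm teeth and the jaw stays. A full pump moves the jaw about 12 mm and needs 2 to 14 N at the handle.
- jaw (a joint): Jaw travel towards the stop, m; 0 = fully back. The free pad's face is at x = 5 mm + this; it meets a box resting on the stop at about 0.061. Friction of about 4 N keeps the free jaw where it is; against the box, letting the trigger go lets the sprung pad push the jaw back until about 2 mm of compression is left.
- pad (a joint): How far the sprung pad is pushed into the jaw, m: 0 free, 0.012 fully in, 2000 N/m (6 mm, halfway, is 12 N on the box; above 10.5 mm the box is crushed).
- mug_espresso: Bystander: small dark espresso cup, 51 mm high.
- biscuit_sachet: Bystander: flat wrapped biscuit, 81 x 51 x 11 mm.
- tumbler: Bystander: small glass tumbler, 81 mm high.
- creamer_pod: Bystander: creamer pod, 37 mm across, 20 mm high.
- timer: Bystander: round wind-up timer, 60 mm across, 42 mm high.
- hold_arm_foot (a point): Centre of the underside of the round rubber foot, 18 mm across, 46 mm out from the hold-down arm's hinge; it comes to rest on the top of the box.
- pad_face (a point): Centre of the pressing face of the pad, an aluminium plate 8 x 56 x 60 mm, 56 mm above the counter, facing the box's broad side.
- jaw_head (a point): Centre of the steel plate of the jaw, 10 x 50 x 62 mm, 55 mm above the counter, which carries the sprung pad. The robot must not push the jaw or the pad itself.
There are look-alikes about, which are no part of the job. What is shaped like the coffee_box but purple or turquoise is not meant.

How it is judged:
By the outcome, as a careful person would: the job done as asked, in the order asked, and still so for the second after the job is handed in, while the arm keeps its last pose, push and grip.
It also fails if it takes over 58 s, if anything falls off the work surface, if the arm or the gripper's body presses on something with over 40 N, if the wrist force passes 120 N, or if a joint passes its speed limit or range.

## Working session

There is one attempt and no reset: what is moved stays moved. The work goes in short steps, Python scripts to look and compute and a shell command to move; the robot and the scene stay as the last step left them, time stands still between calls to the robot, and variables do not carry over. Pictures are saved under pics/ and viewed, at most 10 in all, crops included, and the job is handed in when it is done.

```bash
ls; mkdir -p pics
python3 - <<'E'
from workcell import bot, optics
import cv2
for n in("scene","top"):
    c=optics.read_camera(n); cv2.imwrite(f"pics/{n}0.png",c["img"][:,:,::-1]); print(n,c["vertical_fov"],c["cx"],c["cy"],c["R"],c["t"])
print(bot.read_state(), bot.hold_point_z)
E
```

```text
pics
scene 44.5395712867969 321.20474245184954 201.63769442229574 [[-0.45028745 -0.89288132  0.00204045]
 [-0.55325473  0.27721582 -0.78553205]
 [ 0.70082125 -0.35484411 -0.61881761]] [0.15320368 0.35856458 1.01628911]
top 42.30259201000813 324.1361618283357 199.99136942011475 [[ 3.08817106e-04 -9.99961722e-01 -8.74406443e-03]
 [-9.95034356e-01  5.63038727e-04 -9.95304658e-02]
 [ 9.95315792e-02  8.73138123e-03 -9.94996094e-01]] [-0.05288458  0.43557419  1.45182023]
{'time': 0.1, 'q': array([-1.15689348e+00,  2.64693788e-01,  1.60525856e+00, -3.07141125e-05,
        1.27372303e+00, -3.68770063e-02]), 'joint_vel': array([-4.24356794e-05, -1.37571180e-03, -3.20660886e-03,  7.42169590e-04,
        5.62635490e-04, -5.09967938e-04]), 'joint_torque': array([ 2.66418438e-04, -5.16707611e+01, -3.68591201e+01,  3.35521243e-06,
        6.26309033e-03,  1.36447706e-07]), 'tool_pos': array([ 0.2939556 , -0.60727813,  0.403464  ]), 'tcp_rot': array([-3.06014052e+00, -7.01661172e-01,  6.57952742e-04]), 'wrist_force': array([ 0.35191895, -0.47682519, -0.27035057]), 'torque': array([-0.01032292,  0.01797144,  0.00107826]), 'grip_force': 0.0, 'width': 0.9985804618213993} 0.1547
```

View pics/scene0.png

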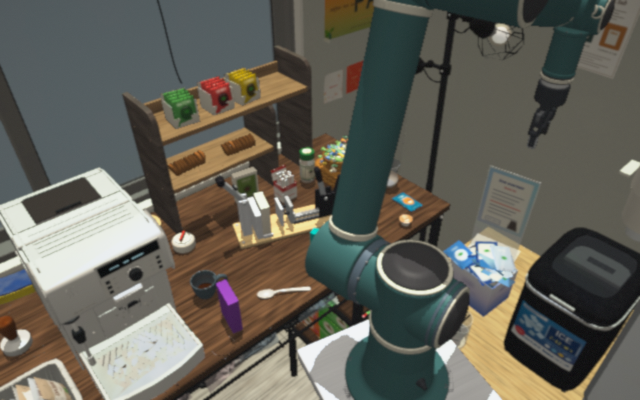

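View pics/top0.png

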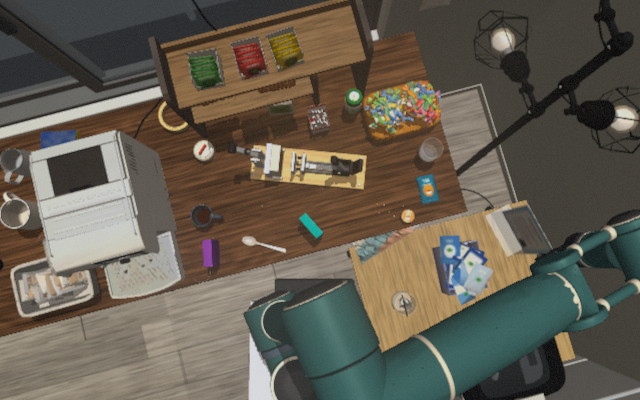

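The press lies on the counter at about (308,168) in top and (280,225) in scene. Its stop end with the hold-arm is on the left (about (240,150) in top), and the trigger and grip are at the right (350,167). The purple box at (210,253) and the turquoise box at (311,226) are look-alikes; the box meant is the one in the press at (272,160). I'll confirm that in one enlarged crop.

Run:
```python
import cv2,numpy as np
a=cv2.imread("pics/top0.png")[125:205,225:385]; b=cv2.imread("pics/scene0.png")[165:255,200:360]
a=cv2.resize(a,None,fx=5,fy=5,interpolation=cv2.INTER_CUBIC)[:, :]; b=cv2.resize(b,None,fx=5,fy=5,interpolation=cv2.INTER_CUBIC)
a=cv2.resize(a,(600,300));b=cv2.resize(b,(530,298))
cv2.imwrite("pics/crop1.png",np.vstack([a,np.pad(b,((0,0),(0,70),(0,0)))]))
```

```text
(no output)
```

View pics/crop1.png

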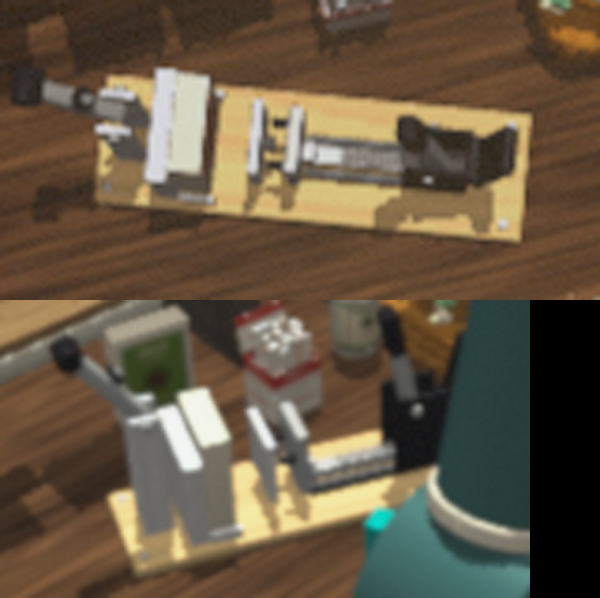

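The crop confirms that the cream-topped box, at crop (187,125) or top ≈(275,158), is the one standing against the stop plate. That makes it the coffee box. The knob is at top ≈(232,148) and scene ≈(220,182), and the trigger handle is at top ≈(334,160) and scene ≈(318,173). Next I'll measure these.

```bash
cat > h.py <<'E'
import numpy as np, cv2
from workcell import bot, optics
def cam(n):
    c=optics.read_camera(n); f=c["img"].shape[0]/2/np.tan(np.radians(c["vertical_fov"]/2))
    K=np.array([[f,0,c["cx"]],[0,f,c["cy"]],[0,0,1]]); c["K"]=K; c["P"]=K@np.c_[c["R"],c["t"]]; return c
def plane(c,uv,z):
    uv=np.atleast_2d(uv).astype(float); o=-c["R"].T@c["t"]
    d=np.c_[uv,np.ones(len(uv))]@np.linalg.inv(c["K"]).T@c["R"]
    return o+d*((z-o[2])/d[:,2:])
def tri(a,ua,b,ub):
    X=cv2.triangulatePoints(a["P"],b["P"],np.array(ua,float),np.array(ub,float))[:,0]; X=X[:3]/X[3]
    r=[np.round((c["P"]@np.r_[X,1])[:2]/(c["P"]@np.r_[X,1])[2]-u,1) for c,u in((a,ua),(b,ub))]
    return X,r
def proj(c,X): p=c["P"]@np.r_[X,1]; return p[:2]/p[2]
E
python3 - <<'E'
from h import *
t=cam("top"); s=cam("scene"); img=t["img"]
hsv=cv2.cvtColor(img,cv2.COLOR_RGB2HSV)
m=cv2.inRange(hsv,(12,70,130),(32,255,255)); mm=np.zeros_like(m); mm[138:196,245:372]=m[138:196,245:372]
n,l,st,_=cv2.connectedComponentsWithStats(mm); k=[i for i in range(1,n) if st[i,4]>15]
ys,xs=np.where(np.isin(l,k)); P=plane(t,np.c_[xs,ys],.012)[:,:2]
r=cv2.minAreaRect((P*1000).astype(np.float32)); print("rect",r)
C=plane(t,[[225+105/3.75,125+76/3.75],[225+97/3.75,125+205/3.75],[225+531/3.75,125+113/3.75],[225+521/3.75,125+241/3.75]],.012)[:,:2]*1000
print(C.round(1), [np.linalg.norm(C[i]-C[j]).round(1) for i,j in((0,1),(2,3),(0,2),(1,3))])
print("knob",tri(t,(232.2,147.7),s,(220.2,181.6)))
print("trig",tri(t,(334.3,159.7),s,(318,173.4)))
bx=cv2.boxPoints(r); 
# press axes: +x to stop end (world +y side)
d=(C[0]+C[1]-C[2]-C[3]); a=np.arctan2(d[1],d[0]); 
X=np.array([np.cos(a),np.sin(a)]); Y=np.array([-X[1],X[0]])
o=np.mean(C,0)+10*X
print("yaw",np.degrees(a),"origin",o)
def w(x,y,z): return np.r_[(o+X*x+Y*y)/1000,z/1000]
for nm,p in dict(knob=(126+88*np.sin(.61),0,125+88*np.cos(.61)),trig=(-84,0,158),hinge=(126,0,125),boxtop=(77,0,110)).items():
    W=w(*p); print(nm,W.round(3),proj(t,W).round(1),proj(s,W).round(1),"reach",np.hypot(*W[:2]).round(3))
# box top by cream mask
c2=cv2.inRange(hsv,(15,5,170),(40,70,255)); c2[:, :267]=0; c2[:,284:]=0; c2[:140]=0;c2[176:]=0
ys,xs=np.where(c2); print("box",len(xs),cv2.minAreaRect((plane(t,np.c_[xs,ys],.110)[:,:2]*1000).astype(np.float32)))
E
```

```text
rect ((533.7186889648438, -5.856109619140625), (330.99420166015625, 101.1483154296875), 84.52788543701172)
[[ 596.3  153.7]
 [ 495.5  158.4]
 [ 566.8 -175.6]
 [ 467.4 -167.2]] [np.float64(100.9), np.float64(99.7), np.float64(330.6), np.float64(326.8)]
knob (array([0.55138959, 0.17804253, 0.19492561]), [array([0.5, 0.2]), array([-0.6, -0.1])])
trig (array([ 0.52730532, -0.08212878,  0.15348151]), [array([0.6, 0.3]), array([-0.7, -0.1])])
yaw 84.97389803707865 origin [532.38643232   2.30098177]
knob [0.548 0.178 0.197] [232.5 149.1] [219.9 181.5] reach 0.576
trig [ 0.525 -0.081  0.158] [334.6 160.6] [317.4 172.5] reach 0.531
hinge [0.543 0.128 0.125] [256.2 156.1] [242.5 199.8] reach 0.558
boxtop [0.539 0.079 0.11 ] [275.  158.6] [261.1 200. ] reach 0.545
box 231 ((541.6022338867188, 77.379150390625), (31.693191528320312, 71.64469146728516), 81.25220489501953)
```

Run:
```python
from h import *
t=cam("top"); s=cam("scene")
print("shelf foot scene",plane(s,[[180,226],[165,208]],0).round(3),"top",plane(t,[[205,139],[192,139]],0).round(3))
print("timer",plane(s,[182,241],.02).round(3),plane(t,[203.5,150],.04).round(3))
print("shelf edge tri (upper front corner)",tri(t,(151,38),s,(126,96)))
I=np.vstack([cv2.resize(t["img"][30:180,130:330],(800,600))[:300],cv2.resize(s["img"][80:260,110:350],(800,600))[:300]])
A=cv2.resize(t["img"][30:180,130:330],(400,300),interpolation=cv2.INTER_CUBIC);B=cv2.resize(s["img"][80:260,110:350],(400,300),interpolation=cv2.INTER_CUBIC)
cv2.imwrite("pics/shelf.png",np.vstack([A,B])[:,:,::-1])
print(bot.read_state()["time"])
```

```text
shelf foot scene [[0.666 0.283 0.   ]
 [0.766 0.303 0.   ]] top [[0.618 0.297 0.   ]
 [0.618 0.335 0.   ]]
timer [[0.578 0.296 0.02 ]] [[0.577 0.29  0.04 ]]
shelf edge tri (upper front corner) (array([0.76728945, 0.33118121, 0.36711538]), [array([1.5, 0.5]), array([-1.6, -0.4])])
0.3
```

View pics/shelf.png

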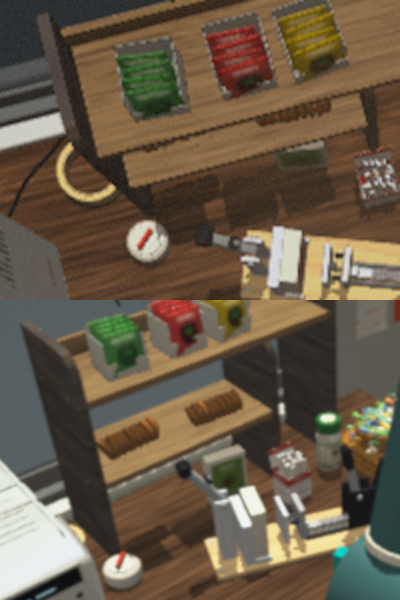

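The press pose agrees with the triangulated knob and trigger (within 2 mm horizontally, 5 mm vertically, correct reach). In this picture the shelf front stays beyond x ≈ 0.63, clear of the gripper. I'll approach behind the knob with the fingers shut and tool x along the press's x.

```bash
python3 -m jog '[{"az":-6.54,"dz":-3},{"az":-6.54,"dz":-3},{"az":-6.54,"dz":-3},{"az":-6.54,"dz":-3},{"az":-6.54,"dz":-3},{"az":-6.54,"dz":-3},{"az":-6.54,"dz":-3},{"az":-6.54},{"az":-6.54},{"dx":36,"dy":8},{"dx":36,"dy":8},{"dx":36,"dy":8},{"dx":36,"dy":8},{"dx":36,"dy":8},{"dx":36,"dy":8},{"dx":36,"dy":8},{"dx":36,"dy":8},{"dx":36,"dy":8},{"dx":36,"dy":8},{"dx":36,"dy":8}]' 0 30
cat >> h.py <<'E'
from scipy.spatial.transform import Rotation as Ro
O=np.array([533.5,3.2]); A=np.radians(84.7); XP=np.array([np.cos(A),np.sin(A)]); YP=np.array([-XP[1],XP[0]])
def where():
    s=bot.read_state(); p=s["tool_pos"]; R=Ro.from_rotvec(s["tcp_rot"]).as_matrix(); tip=(p+R[:,2]*.173)*1000; g=(p+R[:,2]*bot.hold_point_z)*1000
    d=tip[:2]-O; e=g[:2]-O
    print("t",s["time"],"tip press",np.round([d@XP,d@YP,tip[2]],1),"grasp",np.round([e@XP,e@YP,g[2]],1),"yaw",np.degrees(np.arctan2(R[1,0],R[0,0])).round(2),"tool z",R[:,2].round(3),"F",(np.r_[XP@s["wrist_force"][:2],YP@s["wrist_force"][:2],s["wrist_force"][2]]).round(1),"w",round(s["width"],3),"grip",s["grip_force"],"q",s["q"].round(2))
E
python3 -c "from h import *; where()"
```

```text
t 0.3 tip press [-630.   182.1  231.2] grasp [-630.   182.1  249.5] yaw 25.83 tool z [-0.     0.001 -1.   ] F [0.  0.1 0.1] w 0.997 grip 0.0 q [-1.16  0.26  1.6   0.    1.27 -0.04]invalid input
```

```bash
python3 -m jog '[{"az":-6.54,"dz":-3},{"az":-6.54,"dz":-3}]' 0; python3 -m jog --help | head -20
```

```text
invalid input
invalid input: not JSON, or not a number
```

```bash
python3 -m jog '[{"dx":0,"dy":0,"dz":-3,"ax":0,"ay":0,"az":-6.54}]' 0 30
```

```text
time: 0.38
tool_pos: [0.294, -0.6073, 0.4067]
tcp_rot: [-3.015, -0.876, 0.0]
wrist_force: [0.8, 0.0, -0.1]
width: 0.882
grip_force: 0.0
```

```bash
python3 -m jog '[{"dz":-3,"az":-6.54}]' 0.0
```

```text
invalid input
```

Every row needs all six keys.

```bash
python3 -m jog '[{"dx":0,"dy":0,"dz":-3,"ax":0,"ay":0,"az":-6.54},{"dx":0,"dy":0,"dz":-3,"ax":0,"ay":0,"az":-6.54},{"dx":0,"dy":0,"dz":-3,"ax":0,"ay":0,"az":-6.54},{"dx":0,"dy":0,"dz":-3,"ax":0,"ay":0,"az":-6.54},{"dx":0,"dy":0,"dz":-3,"ax":0,"ay":0,"az":-6.54},{"dx":0,"dy":0,"dz":-3,"ax":0,"ay":0,"az":-6.54},{"dx":0,"dy":0,"dz":-3,"ax":0,"ay":0,"az":-6.54},{"dx":0,"dy":0,"dz":0,"ax":0,"ay":0,"az":-6.54},{"dx":36,"dy":8,"dz":0,"ax":0,"ay":0,"az":0},{"dx":36,"dy":8,"dz":0,"ax":0,"ay":0,"az":0},{"dx":36,"dy":8,"dz":0,"ax":0,"ay":0,"az":0},{"dx":36,"dy":8,"dz":0,"ax":0,"ay":0,"az":0},{"dx":36,"dy":8,"dz":0,"ax":0,"ay":0,"az":0},{"dx":36,"dy":8,"dz":0,"ax":0,"ay":0,"az":0},{"dx":36,"dy":8,"dz":0,"ax":0,"ay":0,"az":0},{"dx":36,"dy":8,"dz":0,"ax":0,"ay":0,"az":0},{"dx":36,"dy":8,"dz":0,"ax":0,"ay":0,"az":0},{"dx":36,"dy":8,"dz":0,"ax":0,"ay":0,"az":0}]' 0 30
python3 -c "from h import *; where()"
```

```text
time: 1.88
tool_pos: [0.4071, -0.2548, 0.4289]
tcp_rot: [2.322, 2.115, 0.0]
wrist_force: [0.6, 0.2, -0.2]
width: -0.003
grip_force: 0.0
t 1.8833 tip press [-268.6  101.9  255.9] grasp [-268.6  102.   274.2] yaw 84.66 tool z [ 0.001 -0.    -1.   ] F [ 0.3 -0.6 -0.2] w -0.003 grip 0.0 q [-0.61 -0.13  1.98  0.    1.29 -0.52]
```

```bash
python3 -m jog '[{"dx":37,"dy":8,"dz":0,"ax":0,"ay":0,"az":0},{"dx":37,"dy":8,"dz":0,"ax":0,"ay":0,"az":0},{"dx":37,"dy":8,"dz":0,"ax":0,"ay":0,"az":0},{"dx":37,"dy":8,"dz":0,"ax":0,"ay":0,"az":0},{"dx":37,"dy":8,"dz":0,"ax":0,"ay":0,"az":0},{"dx":37,"dy":8,"dz":0,"ax":0,"ay":0,"az":0},{"dx":37,"dy":8,"dz":0,"ax":0,"ay":0,"az":0},{"dx":37,"dy":8,"dz":0,"ax":0,"ay":0,"az":0},{"dx":37,"dy":8,"dz":0,"ax":0,"ay":0,"az":0},{"dx":37,"dy":8,"dz":0,"ax":0,"ay":0,"az":0},{"dx":37,"dy":8,"dz":0,"ax":0,"ay":0,"az":0},{"dx":37,"dy":8,"dz":0,"ax":0,"ay":0,"az":0},{"dx":34,"dy":6,"dz":0,"ax":0,"ay":0,"az":0},{"dx":0,"dy":0,"dz":0,"ax":0,"ay":0,"az":0},{"dx":0,"dy":0,"dz":0,"ax":0,"ay":0,"az":0}]'
python3 - <<'E'
from h import *
where()
t=cam("top"); s=cam("scene")
A=cv2.resize(t["img"][110:200,190:380],(760,360),interpolation=cv2.INTER_CUBIC)[:,:600];B=cv2.resize(s["img"][120:240,170:330],(400,300),interpolation=cv2.INTER_CUBIC)
cv2.imwrite("pics/above.png",np.vstack([A[:300],np.pad(B,((0,0),(0,200),(0,0)))])[:,:,::-1])
E
```

```text
time: 3.13
tool_pos: [0.5529, 0.2118, 0.4283]
tcp_rot: [-2.318, -2.12, 0.001]
wrist_force: [-0.3, -0.0, 0.1]
width: -0.003
grip_force: 0.0
t 3.1333 tip press [209.4   0.  255.3] grasp [209.4  -0.  273.6] yaw 84.87 tool z [-0.001 -0.    -1.   ] F [-0.   0.3  0.1] w -0.003 grip 0.0 q [ 0.32  0.09  1.76 -0.    1.29  0.41]
```

View pics/above.png

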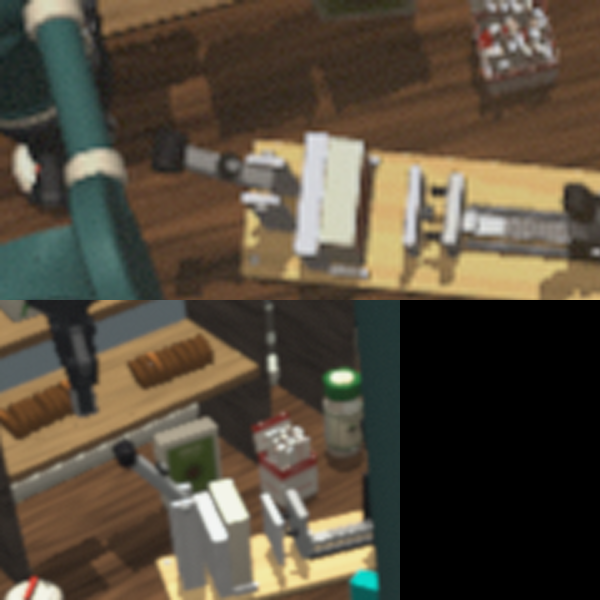

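The fingertips are at crop (85,412), above and beyond the knob at (124,453), with free space below. I'll descend, then push.

```bash
python3 -m jog '[{"dx":0,"dy":0,"dz":15,"ax":0,"ay":0,"az":0},{"dx":0,"dy":0,"dz":15,"ax":0,"ay":0,"az":0},{"dx":0,"dy":0,"dz":15,"ax":0,"ay":0,"az":0},{"dx":0,"dy":0,"dz":15,"ax":0,"ay":0,"az":0},{"dx":-8,"dy":0,"dz":0,"ax":0,"ay":0,"az":0},{"dx":-6,"dy":0,"dz":0,"ax":0,"ay":0,"az":0},{"dx":-6,"dy":0,"dz":0,"ax":0,"ay":0,"az":0},{"dx":-6,"dy":0,"dz":0,"ax":0,"ay":0,"az":0},{"dx":-6,"dy":0,"dz":0,"ax":0,"ay":0,"az":0}]'
python3 -c "from h import *; where()"
```

```text
time: 3.98
tool_pos: [0.5504, 0.1772, 0.3705]
tcp_rot: [2.321, 2.114, 0.004]
wrist_force: [-0.1, 1.3, 1.3]
width: 0.004
grip_force: 0.8
t 3.9833 tip press [175.   -1.3 197.5] grasp [175.   -1.2 215.8] yaw 84.66 tool z [ 0.003  0.001 -1.   ] F [1.2 0.2 1.3] w 0.004 grip 0.7860430888831615 q [ 0.27  0.11  1.85 -0.    1.18  0.36]
```

Contact is light, about 1.3 N in +x as expected. I'll keep pushing over centre.

```bash
python3 -m jog '[{"dx":-6,"dy":0,"dz":0,"ax":0,"ay":0,"az":0},{"dx":-6,"dy":0,"dz":0,"ax":0,"ay":0,"az":0},{"dx":-6,"dy":0,"dz":0,"ax":0,"ay":0,"az":0},{"dx":-6,"dy":0,"dz":0,"ax":0,"ay":0,"az":0},{"dx":-6,"dy":0,"dz":0,"ax":0,"ay":0,"az":0},{"dx":-6,"dy":0,"dz":0,"ax":0,"ay":0,"az":0},{"dx":-6,"dy":0,"dz":0,"ax":0,"ay":0,"az":0},{"dx":-4,"dy":0,"dz":0,"ax":0,"ay":0,"az":0},{"dx":0,"dy":0,"dz":-10,"ax":0,"ay":0,"az":0},{"dx":0,"dy":0,"dz":-20,"ax":0,"ay":0,"az":0},{"dx":0,"dy":0,"dz":-20,"ax":0,"ay":0,"az":0},{"dx":0,"dy":0,"dz":-10,"ax":0,"ay":0,"az":0}]'
python3 - <<'E'
from h import *
where()
t=cam("top"); s=cam("scene")
A=cv2.resize(t["img"][110:200,190:380],(760,360),interpolation=cv2.INTER_CUBIC)[:,:600];B=cv2.resize(s["img"][120:240,170:330],(400,300),interpolation=cv2.INTER_CUBIC)
cv2.imwrite("pics/push.png",np.vstack([A[:300],np.pad(B,((0,0),(0,200),(0,0)))])[:,:,::-1])
E
```

```text
time: 4.98
tool_pos: [0.5463, 0.1324, 0.432]
tcp_rot: [2.32, 2.115, 0.005]
wrist_force: [0.7, 1.1, 1.3]
width: 0.001
grip_force: 0.0
t 4.9833 tip press [130.1  -1.4 259. ] grasp [130.   -1.4 277.3] yaw 84.69 tool z [ 0.004  0.001 -1.   ] F [ 1.2 -0.6  1.3] w 0.001 grip 0.0 q [ 0.19  0.03  1.82 -0.    1.29  0.29]
```

View pics/push.png

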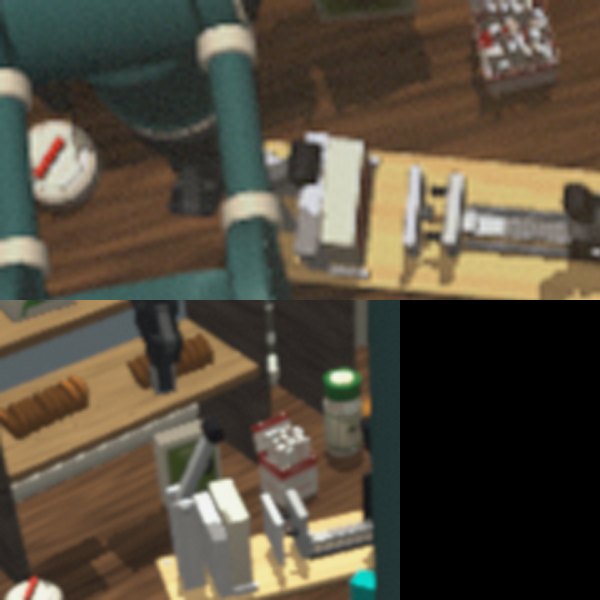

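The arm is past upright (knob at scene crop (212,433)) and sinking toward the box. I'll rise to the trigger, tilt in line with the handle and open the gripper.

```bash
python3 -m jog '[{"dx":-32,"dy":0,"dz":0,"ax":0,"ay":0,"az":0},{"dx":-32,"dy":0,"dz":0,"ax":0,"ay":0,"az":0},{"dx":-32,"dy":0,"dz":0,"ax":0,"ay":0,"az":0},{"dx":-32,"dy":0,"dz":0,"ax":0,"ay":0,"az":0},{"dx":-30.5,"dy":0,"dz":0,"ax":0,"ay":0,"az":0},{"dx":0,"dy":0,"dz":0,"ax":0,"ay":-5.73,"az":0},{"dx":0,"dy":0,"dz":0,"ax":0,"ay":-5.73,"az":0},{"dx":0,"dy":0,"dz":20,"ax":0,"ay":0,"az":0},{"dx":0,"dy":0,"dz":20,"ax":0,"ay":0,"az":0},{"dx":0,"dy":0,"dz":20,"ax":0,"ay":0,"az":0},{"dx":0,"dy":0,"dz":0,"ax":0,"ay":0,"az":0},{"dx":0,"dy":0,"dz":0,"ax":0,"ay":0,"az":0}]' 0.7 40
python3 - <<'E'
from h import *
where()
t=cam("top"); s=cam("scene")
A=cv2.resize(t["img"][110:200,210:400],(760,360),interpolation=cv2.INTER_CUBIC)[:,:600];B=cv2.resize(s["img"][120:240,200:360],(400,300),interpolation=cv2.INTER_CUBIC)
cv2.imwrite("pics/trig.png",np.vstack([A[:300],np.pad(B,((0,0),(0,200),(0,0)))])[:,:,::-1])
E
```

```text
time: 6.08
tool_pos: [0.529, -0.0373, 0.3678]
tcp_rot: [2.218, 2.022, -0.228]
wrist_force: [-0.6, 0.7, -0.4]
width: 0.697
grip_force: 0.0
t 6.0833 tip press [-75.2   1.6 198.2] grasp [-71.5   1.5 216.1] yaw 84.73 tool z [-0.023 -0.197 -0.98 ] F [ 0.6  0.7 -0.4] w 0.697 grip 0.0 q [-0.05  0.03  1.95 -0.22  1.19  0.12]
```

View pics/trig.png

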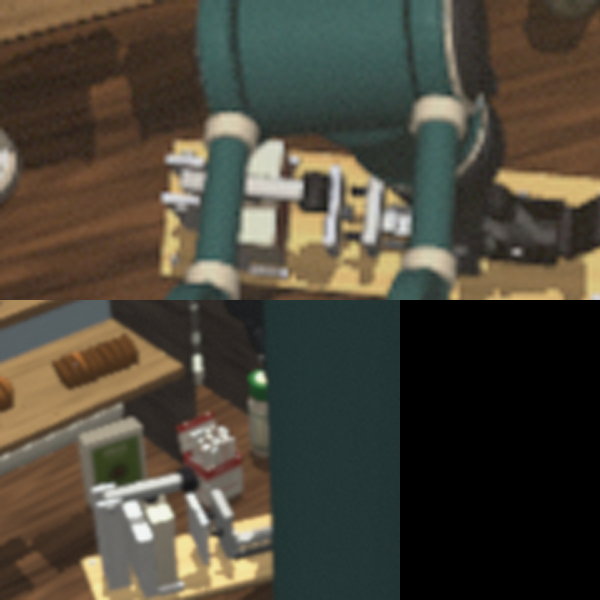

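The hold-arm is now down and level on the box (top crop knob at (318,190), arm across the box). The handle is below the gripper. I'll descend along the handle and pinch it.

```bash
python3 -m jog '[{"dx":0,"dy":3,"dz":14,"ax":0,"ay":0,"az":0},{"dx":0,"dy":0,"dz":15,"ax":0,"ay":0,"az":0},{"dx":0,"dy":0,"dz":15,"ax":0,"ay":0,"az":0},{"dx":0,"dy":0,"dz":14,"ax":0,"ay":0,"az":0},{"dx":0,"dy":0,"dz":0,"ax":0,"ay":0,"az":0},{"dx":0,"dy":0,"dz":0,"ax":0,"ay":0,"az":0}]'
python3 -c "from h import *; where()"
python3 -m jog '[{"dx":0,"dy":0,"dz":0,"ax":0,"ay":0,"az":0},{"dx":0,"dy":0,"dz":0,"ax":0,"ay":0,"az":0},{"dx":0,"dy":0,"dz":0,"ax":0,"ay":0,"az":0},{"dx":0,"dy":0,"dz":0,"ax":0,"ay":0,"az":0},{"dx":0,"dy":0,"dz":0,"ax":0,"ay":0,"az":0},{"dx":0,"dy":0,"dz":0,"ax":0,"ay":0,"az":0},{"dx":0,"dy":0,"dz":0,"ax":0,"ay":0,"az":0},{"dx":0,"dy":0,"dz":0,"ax":0,"ay":0,"az":0}]' 0 40
python3 -c "from h import *; where()"
```

```text
time: 6.68
tool_pos: [0.5321, -0.049, 0.3137]
tcp_rot: [2.216, 2.02, -0.222]
wrist_force: [0.7, 0.3, 0.9]
width: 0.7
grip_force: 0.0
t 6.6833 tip press [-86.5  -3.4 144.2] grasp [-82.9  -3.4 162.1] yaw 84.68 tool z [-0.018 -0.198 -0.98 ] F [ 0.4 -0.7  0.9] w 0.7 grip 0.0 q [-0.07  0.08  2.   -0.23  1.08  0.13]
time: 7.35
tool_pos: [0.5309, -0.0488, 0.3146]
tcp_rot: [2.218, 2.02, -0.226]
wrist_force: [-8.0, 2.2, 8.6]
width: 0.225
grip_force: 40.3
t 7.35 tip press [-86.4  -1.7 145. ] grasp [-82.8  -1.7 163. ] yaw 84.66 tool z [-0.021 -0.198 -0.98 ] F [1.4 8.2 8.6] w 0.225 grip 40.29972195625305 q [-0.07  0.08  2.   -0.23  1.08  0.13]
```

The handle is gripped (about 19 mm across). I'll relieve the side load, then start pulling on an arc about the pivot (L ≈ 239 mm from the TCP).

```bash
python3 -m jog '[{"dx":0,"dy":-2,"dz":-1,"ax":0,"ay":0,"az":0},{"dx":0,"dy":0,"dz":0,"ax":0,"ay":0,"az":0},{"dx":0,"dy":0,"dz":0,"ax":0,"ay":0,"az":0}]'
python3 -c "from h import *; where()"
python3 -m jog '[{"dx":-15.8,"dy":0,"dz":0.5,"ax":0,"ay":3.8,"az":0},{"dx":-15.8,"dy":0,"dz":0.5,"ax":0,"ay":3.8,"az":0},{"dx":-15.8,"dy":0,"dz":0.5,"ax":0,"ay":3.8,"az":0},{"dx":0,"dy":0,"dz":0,"ax":0,"ay":0,"az":0}]'
python3 -c "from h import *; where()"
```

```text
time: 7.6
tool_pos: [0.53, -0.0487, 0.3146]
tcp_rot: [2.216, 2.019, -0.221]
wrist_force: [-1.2, -0.2, 1.9]
width: 0.23
grip_force: 40.8
t 7.6 tip press [-86.4  -1.5 145.1] grasp [-82.8  -1.5 163. ] yaw 84.68 tool z [-0.017 -0.198 -0.98 ] F [-0.3  1.2  1.9] w 0.23 grip 40.78130900859833 q [-0.07  0.08  2.   -0.23  1.08  0.13]
time: 7.93
tool_pos: [0.5255, -0.097, 0.3193]
tcp_rot: [-2.325, -2.11, -0.005]
wrist_force: [0.0, 5.9, 2.6]
width: 0.227
grip_force: 41.0
t 7.9333 tip press [-99.9  -1.4 146.3] grasp [-100.    -1.4  164.6] yaw 84.46 tool z [ 0.001  0.003 -1.   ] F [5.8 0.5 2.6] w 0.227 grip 40.95571517944336 q [-0.23  0.07  1.99  0.    1.08 -0.14]
```

```bash
python3 -m jog '[{"dx":-15.8,"dy":0,"dz":0.5,"ax":0,"ay":3.8,"az":0},{"dx":-15.8,"dy":0,"dz":0.5,"ax":0,"ay":3.8,"az":0},{"dx":-15.8,"dy":0,"dz":0.5,"ax":0,"ay":3.8,"az":0},{"dx":0,"dy":0,"dz":0,"ax":0,"ay":0,"az":0},{"dx":0,"dy":0,"dz":0,"ax":0,"ay":0,"az":0}]'
python3 - <<'E'
from h import *
where()
t=cam("top"); s=cam("scene")
A=cv2.resize(t["img"][130:190,240:360],(800,400),interpolation=cv2.INTER_CUBIC);B=cv2.resize(s["img"][160:240,220:320],(250,200),interpolation=cv2.INTER_CUBIC)
cv2.imwrite("pics/pull1.png",np.vstack([A,np.pad(B,((0,0),(0,550),(0,0)))])[:,:,::-1])
E
```

```text
time: 8.35
tool_pos: [0.5214, -0.1425, 0.3147]
tcp_rot: [-2.22, -2.019, -0.219]
wrist_force: [-0.6, 1.3, 3.7]
width: 0.228
grip_force: 41.1
t 8.35 tip press [-112.3   -1.4  145. ] grasp [-115.9   -1.4  163. ] yaw 84.57 tool z [ 0.018  0.195 -0.981] F [1.3 0.7 3.7] w 0.228 grip 41.08886361122131 q [-0.37  0.1   1.97  0.21  1.13 -0.37]
```

View pics/pull1.png

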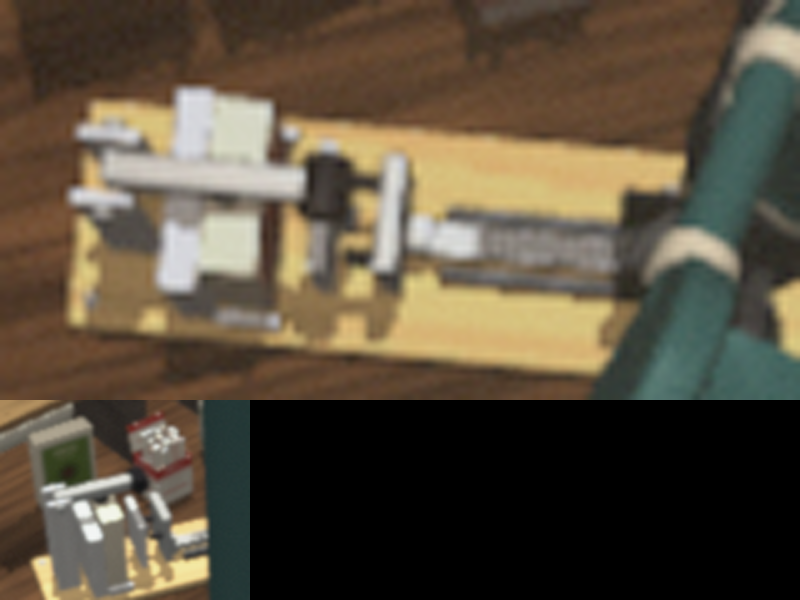

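The press is intact. The arm lies on the box and the pad is still short of it. The jaw head is at top crop (390,215), the pad at (325,240) partly under the knob, and the box edge at (270,190). Next I'll measure the jaw numerically from bright-plate profiles.

```bash
cat >> h.py <<'E'
def prof(ys=(14,16,18,20,22),z=86,show=True):
    c=cam("top"); g=cv2.cvtColor(c["img"],cv2.COLOR_RGB2HSV).astype(np.float32); sc=g[:,:,2]-g[:,:,1]  # bright & unsaturated
    xs=np.arange(-40,90,1.0); acc=0
    for y in ys:
        uv=np.array([proj(c,np.r_[(O+XP*x+YP*y)/1000,z/1000]) for x in xs],np.float32)
        acc=acc+cv2.remap(sc,uv[:,:1].copy(),uv[:,1:].copy(),cv2.INTER_CUBIC)[:,0]/len(ys)
    if show: print([(int(x),int(v)) for x,v in zip(xs,acc)][::3])
    return xs,acc
E
python3 -c "
from h import *
prof(); prof(ys=(-24,-23,-22))"
```

```text
[(-40, 73), (-37, 72), (-34, 81), (-31, 71), (-28, 63), (-25, 63), (-22, 67), (-19, 78), (-16, 87), (-13, 96), (-10, 82), (-7, 62), (-4, 58), (-1, 42), (2, 35), (5, 29), (8, 38), (11, 138), (14, 201), (17, 194), (20, 123), (23, 30), (26, 20), (29, 8), (32, 19), (35, 33), (38, 46), (41, 108), (44, 126), (47, 97), (50, 97), (53, 108), (56, 87), (59, 21), (62, -24), (65, -39), (68, 123), (71, 192), (74, 189), (77, 188), (80, 188), (83, 187), (86, 185), (89, 182)]
[(-40, 94), (-37, 96), (-34, 97), (-31, 98), (-28, 99), (-25, 97), (-22, 93), (-19, 94), (-16, 99), (-13, 107), (-10, 105), (-7, 103), (-4, 101), (-1, 102), (2, 101), (5, 108), (8, 77), (11, 143), (14, 193), (17, 178), (20, 120), (23, 95), (26, 108), (29, 104), (32, 91), (35, 58), (38, 58), (41, 108), (44, 104), (47, 70), (50, 51), (53, 85), (56, 77), (59, 24), (62, -5), (65, -12), (68, 86), (71, 187), (74, 196), (77, 191), (80, 190), (83, 191), (86, 188), (89, 191)]
```

```bash
python3 -m jog '[{"dx":15.8,"dy":0,"dz":0.5,"ax":0,"ay":-3.8,"az":0},{"dx":15.8,"dy":0,"dz":0.5,"ax":0,"ay":-3.8,"az":0},{"dx":15.8,"dy":0,"dz":0.5,"ax":0,"ay":-3.8,"az":0},{"dx":15.8,"dy":0,"dz":0.5,"ax":0,"ay":-3.8,"az":0},{"dx":15.8,"dy":0,"dz":0.5,"ax":0,"ay":-3.8,"az":0},{"dx":15.8,"dy":0,"dz":0.5,"ax":0,"ay":-3.8,"az":0},{"dx":0,"dy":0,"dz":0,"ax":0,"ay":0,"az":0},{"dx":0,"dy":0,"dz":0,"ax":0,"ay":0,"az":0}]'
python3 -c "
from h import *
where();prof()"
```

```text
time: 9.22
tool_pos: [0.53, -0.0478, 0.3144]
tcp_rot: [2.21, 2.022, -0.225]
wrist_force: [0.5, -3.6, 2.1]
width: 0.229
grip_force: 40.9
t 9.2167 tip press [-86.1  -1.5 145. ] grasp [-82.4  -1.5 162.9] yaw 84.93 tool z [-0.017 -0.201 -0.979] F [-3.5 -0.8  2.1] w 0.229 grip 40.881473422050476 q [-0.07  0.08  2.   -0.23  1.08  0.13]
[(-40, 47), (-37, 69), (-34, 80), (-31, 71), (-28, 63), (-25, 63), (-22, 66), (-19, 78), (-16, 89), (-13, 98), (-10, 84), (-7, 65), (-4, 61), (-1, 44), (2, 37), (5, 30), (8, 40), (11, 138), (14, 202), (17, 193), (20, 124), (23, 34), (26, 24), (29, 24), (32, 23), (35, 34), (38, 52), (41, 111), (44, 130), (47, 97), (50, 97), (53, 108), (56, 89), (59, 20), (62, -24), (65, -28), (68, 121), (71, 129), (74, 21), (77, 11), (80, 17), (83, 14), (86, 18), (89, 16)]
```

Run:
```python
import h; from h import *
im=cv2.imread("pics/top0.png")[:,:,::-1].copy(); c0=cam("top"); c0["img"]=im; h.cam=lambda n:c0
for ys in((14,16,18,20,22),(-22,-18,-14)):
    xs,a=prof(ys,show=False); print([int(v) for v in a[20:110]])  # x from -20
```

```text
[77, 79, 81, 80, 75, 69, 61, 52, 43, 35, 31, 32, 31, 28, 31, 40, 54, 85, 123, 158, 186, 198, 199, 198, 194, 178, 155, 131, 97, 64, 41, 26, 26, 30, 30, 29, 28, 26, 26, 28, 30, 31, 33, 29, 38, 75, 123, 171, 203, 212, 212, 209, 197, 175, 150, 127, 108, 103, 104, 105, 107, 107, 106, 105, 105, 106, 106, 106, 106, 106, 107, 107, 107, 109, 112, 104, 89, 69, 43, 22, 4, -15, -27, -32, -37, -34, 0, 59, 123, 175]
[104, 104, 104, 104, 104, 105, 105, 106, 107, 106, 108, 111, 106, 89, 68, 67, 93, 131, 168, 191, 202, 210, 210, 200, 183, 163, 135, 112, 94, 77, 71, 69, 68, 69, 70, 68, 67, 69, 77, 85, 85, 77, 68, 61, 55, 66, 99, 143, 184, 209, 216, 211, 196, 173, 144, 120, 102, 93, 98, 104, 105, 105, 104, 104, 105, 104, 103, 102, 102, 103, 104, 105, 106, 105, 104, 99, 84, 66, 45, 20, 1, -15, -28, -33, -32, -30, -16, 26, 85, 141]
```

Jaw head moved 2.8 → 15.5 mm in pump 1, so the pad face is at about 47 mm, roughly 19 mm short of contact. On to pump 2.

```bash
python3 -m jog '[{"dx":-15.8,"dy":0,"dz":0.5,"ax":0,"ay":3.8,"az":0},{"dx":-15.8,"dy":0,"dz":0.5,"ax":0,"ay":3.8,"az":0},{"dx":-15.8,"dy":0,"dz":0.5,"ax":0,"ay":3.8,"az":0},{"dx":-15.8,"dy":0,"dz":0.5,"ax":0,"ay":3.8,"az":0},{"dx":-15.8,"dy":0,"dz":0.5,"ax":0,"ay":3.8,"az":0},{"dx":-15.8,"dy":0,"dz":0.5,"ax":0,"ay":3.8,"az":0},{"dx":0,"dy":0,"dz":0,"ax":0,"ay":0,"az":0},{"dx":0,"dy":0,"dz":0,"ax":0,"ay":0,"az":0}]'
python3 -c "
from h import *
where();x,a=prof(show=False);print([int(v) for v in a[35:95]])"
python3 -m jog '[{"dx":15.8,"dy":0,"dz":0.5,"ax":0,"ay":-3.8,"az":0},{"dx":15.8,"dy":0,"dz":0.5,"ax":0,"ay":-3.8,"az":0},{"dx":15.8,"dy":0,"dz":0.5,"ax":0,"ay":-3.8,"az":0},{"dx":15.8,"dy":0,"dz":0.5,"ax":0,"ay":-3.8,"az":0},{"dx":15.8,"dy":0,"dz":0.5,"ax":0,"ay":-3.8,"az":0},{"dx":15.8,"dy":0,"dz":0.5,"ax":0,"ay":-3.8,"az":0},{"dx":0,"dy":0,"dz":0,"ax":0,"ay":0,"az":0},{"dx":0,"dy":0,"dz":0,"ax":0,"ay":0,"az":0}]'
python3 -c "
from h import *
where();x,a=prof(show=False);print([int(v) for v in a[35:95]])"
```

```text
time: 9.98
tool_pos: [0.5212, -0.1428, 0.3145]
tcp_rot: [-2.22, -2.018, -0.222]
wrist_force: [1.2, 3.0, 1.4]
width: 0.23
grip_force: 40.9
t 9.9833 tip press [-112.4   -1.4  144.9] grasp [-116.    -1.4  162.9] yaw 84.52 tool z [ 0.019  0.197 -0.98 ] F [ 3.1 -0.9  1.4] w 0.23 grip 40.89986264705658 q [-0.38  0.1   1.97  0.21  1.13 -0.38]
[60, 64, 67, 66, 65, 62, 58, 55, 54, 56, 58, 57, 54, 46, 37, 28, 20, 18, 19, 21, 22, 23, 24, 26, 32, 35, 42, 71, 115, 158, 191, 201, 200, 200, 195, 178, 157, 134, 94, 52, 19, -1, 0, 8, 8, 5, 5, 10, 19, 28, 32, 33, 34, 32, 43, 69, 100, 132, 153, 162]
time: 10.7
tool_pos: [0.5299, -0.0477, 0.3143]
tcp_rot: [2.208, 2.023, -0.225]
wrist_force: [1.8, -3.4, -1.4]
width: 0.228
grip_force: 40.5
t 10.7 tip press [-86.1  -1.4 144.9] grasp [-82.4  -1.4 162.8] yaw 84.98 tool z [-0.017 -0.202 -0.979] F [-3.3 -2.1 -1.4] w 0.228 grip 40.5117791891098 q [-0.07  0.08  2.   -0.23  1.08  0.13]
[60, 64, 66, 65, 64, 61, 59, 57, 56, 57, 58, 56, 53, 48, 40, 33, 25, 21, 20, 22, 26, 30, 32, 33, 38, 41, 48, 77, 117, 158, 190, 200, 201, 201, 196, 180, 159, 136, 96, 57, 27, 10, 14, 22, 20, 14, 12, 14, 19, 26, 31, 35, 39, 39, 50, 76, 104, 134, 155, 164]
```

Head is now at 27.8, so the pad face is at about 58.8, with 7.2 mm to contact. A third pull can give at most about 6 mm of compression.

```bash
cat >> h.py <<'E'
def head():
    x,a=prof(show=False); m=(x>0)&(x<60)
    i=np.argmax(np.where(m,a,-1)); up=i-np.argmax(a[i::-1]<120); dn=i+np.argmax(a[i:]<120)
    e=lambda j,k: x[j]+(120-a[j])/(a[k]-a[j])*(x[k]-x[j])
    print("head",e(up,up+1).round(1),e(dn-1,dn).round(1),"centre",((e(up,up+1)+e(dn-1,dn))/2).round(2))
E
python3 -c "
from h import *
head()"
python3 -m jog '[{"dx":-15.8,"dy":0,"dz":0.5,"ax":0,"ay":3.8,"az":0},{"dx":-15.8,"dy":0,"dz":0.5,"ax":0,"ay":3.8,"az":0},{"dx":-15.8,"dy":0,"dz":0.5,"ax":0,"ay":3.8,"az":0},{"dx":-7.9,"dy":0,"dz":0.1,"ax":0,"ay":1.9,"az":0},{"dx":0,"dy":0,"dz":0,"ax":0,"ay":0,"az":0}]'
python3 -c "
from h import *
where();head()"
python3 -m jog '[{"dx":-7.9,"dy":0,"dz":0.1,"ax":0,"ay":1.9,"az":0},{"dx":-7.9,"dy":0,"dz":0.1,"ax":0,"ay":1.9,"az":0},{"dx":-7.9,"dy":0,"dz":0.1,"ax":0,"ay":1.9,"az":0},{"dx":0,"dy":0,"dz":0,"ax":0,"ay":0,"az":0}]'
python3 -c "
from h import *
where();head()"
python3 -m jog '[{"dx":-7.9,"dy":0,"dz":0.1,"ax":0,"ay":1.9,"az":0},{"dx":-7.9,"dy":0,"dz":0.1,"ax":0,"ay":1.9,"az":0},{"dx":0,"dy":0,"dz":0,"ax":0,"ay":0,"az":0},{"dx":0,"dy":0,"dz":0,"ax":0,"ay":0,"az":0}]'
python3 -c "
from h import *
where();head()
x,a=prof(show=False);print([int(v) for v in a[55:115]])
"
```

```text
head 23.1 32.4 centre 27.74
time: 11.22
tool_pos: [0.5247, -0.1041, 0.3191]
tcp_rot: [-2.308, -2.097, -0.042]
wrist_force: [3.4, 4.7, -1.8]
width: 0.224
grip_force: 40.5
t 11.2167 tip press [-101.4   -1.4  146.2] grasp [-102.1   -1.4  164.5] yaw 84.53 tool z [ 0.005  0.035 -0.999] F [ 5.  -3.  -1.8] w 0.224 grip 40.490899085998535 q [-0.25  0.07  1.99  0.04  1.08 -0.18]
head 29.0 34.6 centre 31.77
time: 11.6
tool_pos: [0.5227, -0.127, 0.3172]
tcp_rot: [-2.255, -2.052, -0.151]
wrist_force: [2.8, 4.2, -1.9]
width: 0.226
grip_force: 40.4
t 11.6 tip press [-107.6   -1.4  145.7] grasp [-110.1   -1.4  163.9] yaw 84.62 tool z [ 0.013  0.132 -0.991] F [ 4.5 -2.4 -1.9] w 0.226 grip 40.39990425109863 q [-0.33  0.09  1.98  0.15  1.11 -0.3 ]
head 59.1 59.0 centre 59.05
time: 11.98
tool_pos: [0.5213, -0.1418, 0.3148]
tcp_rot: [-2.219, -2.02, -0.22]
wrist_force: [2.9, 3.5, -2.6]
width: 0.227
grip_force: 40.3
t 11.9833 tip press [-111.5   -1.3  145.2] grasp [-115.1   -1.3  163.1] yaw 84.63 tool z [ 0.019  0.195 -0.981] F [ 3.7 -2.6 -2.6] w 0.227 grip 40.33386826515198 q [-0.37  0.1   1.97  0.21  1.13 -0.38]
head 59.5 59.5 centre 59.52
[90, 85, 76, 67, 55, 44, 36, 31, 33, 37, 39, 39, 37, 32, 27, 27, 33, 44, 60, 73, 84, 95, 100, 100, 99, 94, 84, 73, 60, 43, 29, 21, 16, 19, 21, 16, 9, 7, 13, 23, 33, 32, 36, 63, 99, 134, 158, 167, 164, 153, 131, 103, 77, 65, 82, 117, 155, 180, 186, 188]
```

Head is at about 38 and the pad at about 62.5, which gives roughly 3 mm of compression. I need one more partial pump, so I'll release to rest and then pull in small increments.

```bash
cat >> h.py <<'E'
def gap():
    F=[];acc=0
    for i in range(4):
        x,a=prof(show=False); acc=acc+a/4; s=bot.read_state(); F.append([XP@s["wrist_force"][:2],YP@s["wrist_force"][:2],s["wrist_force"][2]])
    R=Ro.from_rotvec(s["tcp_rot"]).as_matrix(); lean=np.arctan2(R[:2,2]@XP,-R[2,2])
    def pk(lo,hi):
        m=np.where((x>=lo)&(x<=hi))[0]; i=m[np.argmax(acc[m])]
        l=acc[max(i-9,0):i].min(); r=acc[i:i+9].min(); 
        u=i; 
        while acc[u]>(acc[i]+l)/2: u-=1
        d=i
        while acc[d]>(acc[i]+r)/2: d+=1
        e1=x[u]+((acc[i]+l)/2-acc[u])/(acc[u+1]-acc[u]); e2=x[d-1]+((acc[i]+r)/2-acc[d-1])/(acc[d]-acc[d-1]); return e1,e2
    h=pk(22,48);p=pk(55,65)
    print("t %.2f theta %.3f F"%(s["time"],lean+.2),np.mean(F,0).round(1),"head",np.round(h,1),"%.1f"%np.mean(h),"pad",np.round(p,1),"%.1f"%np.mean(p),"dist %.1f"%(np.mean(p)-np.mean(h)))
E
python3 -c "
from h import *
gap()"
python3 -m jog '[{"dx":15.8,"dy":0,"dz":0.5,"ax":0,"ay":-3.8,"az":0},{"dx":15.8,"dy":0,"dz":0.5,"ax":0,"ay":-3.8,"az":0},{"dx":15.8,"dy":0,"dz":0.5,"ax":0,"ay":-3.8,"az":0},{"dx":15.8,"dy":0,"dz":0.5,"ax":0,"ay":-3.8,"az":0},{"dx":15.8,"dy":0,"dz":0.5,"ax":0,"ay":-3.8,"az":0},{"dx":15.8,"dy":0,"dz":0.5,"ax":0,"ay":-3.8,"az":0},{"dx":0,"dy":0,"dz":0,"ax":0,"ay":0,"az":0},{"dx":0,"dy":0,"dz":0,"ax":0,"ay":0,"az":0}]'
python3 -c "
from h import *
gap()"
python3 -m jog '[{"dx":-15.8,"dy":0,"dz":0.5,"ax":0,"ay":3.8,"az":0},{"dx":0,"dy":0,"dz":0,"ax":0,"ay":0,"az":0}]'
python3 -c "
from h import *
gap()"
python3 -m jog '[{"dx":-7.9,"dy":0,"dz":0.1,"ax":0,"ay":1.9,"az":0},{"dx":0,"dy":0,"dz":0,"ax":0,"ay":0,"az":0}]'
python3 -c "
from h import *
gap()"
```

```text
t 12.28 theta 0.397 F [ 3.7 -3.6 -3.5] head [33.4 42.7] 38.0 pad [58.6 65.5] 62.0 dist 24.0
time: 12.95
tool_pos: [0.5299, -0.0478, 0.3144]
tcp_rot: [2.211, 2.021, -0.225]
wrist_force: [3.4, -2.6, -5.8]
width: 0.224
grip_force: 40.3
t 13.15 theta -0.001 F [-0.9 -4.7 -7.4] head [31.8 41. ] 36.4 pad [58.8 66. ] 62.4 dist 26.0
time: 13.32
tool_pos: [0.5284, -0.0651, 0.3173]
tcp_rot: [2.255, 2.053, -0.147]
wrist_force: [5.7, 3.5, -7.9]
width: 0.224
grip_force: 41.2
t 13.52 theta 0.067 F [ 2.  -5.2 -8.6] head [31.3 38.8] 35.1 pad [63.5 65. ] 64.3 dist 29.2
time: 13.68
tool_pos: [0.5277, -0.0725, 0.3182]
tcp_rot: [2.272, 2.069, -0.112]
wrist_force: [4.9, 1.1, -8.6]
width: 0.229
grip_force: 41.1
t 13.88 theta 0.100 F [ 1.6 -5.3 -8.2] head [22.8 25.8] 24.3 pad [58.9 65.5] 62.2 dist 37.9
```

Forces show the pawl isn't engaged yet. I'll relieve the accumulated side and vertical offset, then go on in small steps.

```bash
python3 -m jog '[{"dx":-7.9,"dy":1,"dz":1.3,"ax":0,"ay":1.9,"az":0},{"dx":0,"dy":0,"dz":0,"ax":0,"ay":0,"az":0},{"dx":0,"dy":0,"dz":0,"ax":0,"ay":0,"az":0}]'|head -1
python3 -c "
from h import *
gap()"
python3 -m jog '[{"dx":-7.9,"dy":0,"dz":0.1,"ax":0,"ay":1.9,"az":0},{"dx":0,"dy":0,"dz":0,"ax":0,"ay":0,"az":0}]'|head -1
python3 -c "
from h import *
gap()"
python3 -m jog '[{"dx":-7.9,"dy":0,"dz":0.1,"ax":0,"ay":1.9,"az":0},{"dx":0,"dy":0,"dz":0,"ax":0,"ay":0,"az":0}]'|head -1
python3 -c "
from h import *
gap();x,a=prof(show=False);print([int(v) for v in a[55:115]])"
```

```text
time: 14.13
t 14.33 theta 0.132 F [3.5 3.7 5.4] head [34.8 41.2] 38.0 pad [58.8 65.5] 62.2 dist 24.1
time: 14.5
t 14.70 theta 0.165 F [3.7 4.5 6.2] head [32.2 41.5] 36.8 pad [58.7 65.5] 62.1 dist 25.3
time: 14.87
t 15.07 theta 0.199 F [4.6 4.4 5.9] head [33.4 43.5] 38.5 pad [58.6 65.5] 62.0 dist 23.6
[89, 84, 75, 66, 55, 45, 39, 35, 34, 37, 37, 35, 33, 31, 29, 31, 34, 41, 55, 70, 84, 94, 97, 98, 98, 98, 90, 79, 66, 48, 35, 25, 20, 22, 23, 18, 10, 7, 13, 26, 37, 36, 40, 67, 102, 136, 159, 167, 164, 153, 130, 102, 78, 69, 86, 120, 155, 179, 186, 189]
```

```bash
python3 -m jog '[{"dx":-4,"dy":-0.4,"dz":-0.4,"ax":0,"ay":0.95,"az":0},{"dx":0,"dy":0,"dz":0,"ax":0,"ay":0,"az":0},{"dx":0,"dy":0,"dz":0,"ax":0,"ay":0,"az":0}]'|head -1
python3 -c "
from h import *
gap()"
python3 -m jog '[{"dx":-4,"dy":0,"dz":0,"ax":0,"ay":0.95,"az":0},{"dx":0,"dy":0,"dz":0,"ax":0,"ay":0,"az":0},{"dx":0,"dy":0,"dz":0,"ax":0,"ay":0,"az":0}]'|head -1
python3 - <<'E'
from h import *
gap()
c=cam("top");A=cv2.resize(c["img"][145:185,255:330],(800,426),interpolation=cv2.INTER_CUBIC);cv2.imwrite("pics/p4.png",A[:,:,::-1])
E
```

```text
time: 15.37
t 15.57 theta 0.216 F [4.1 2.9 3.7] head [34.  43.8] 38.9 pad [58.7 65.4] 62.1 dist 23.2
time: 15.82
t 16.02 theta 0.233 F [4.3 3.5 3.7] head [34.4 43.8] 39.1 pad [58.6 65.5] 62.1 dist 23.0
```

View pics/p4.png

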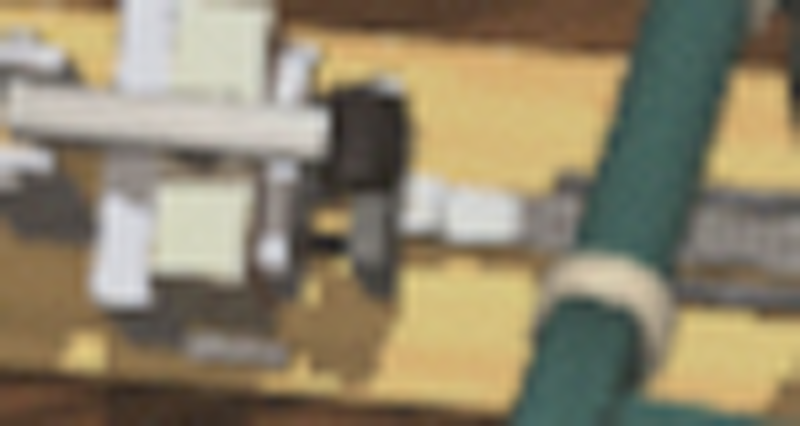

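The pad is against the box (crop (275,240)) and the head is fully in the arm's shadow. The bright block on the jaw bar (right edge at crop (522,215)) moves with the jaw and is well lit, so I'll use it as the gauge against the earlier saved pictures.

```bash
cat >> h.py <<'E'
def block(img,c,z=50):
    g=cv2.cvtColor(img,cv2.COLOR_RGB2HSV).astype(np.float32); sc=g[:,:,2]-g[:,:,1]
    xs=np.arange(-80,30,.5); acc=0; ys=np.arange(-8,9,2)
    A=[]
    for y in ys:
        uv=np.array([proj(c,np.r_[(O+XP*x+YP*y)/1000,z/1000]) for x in xs],np.float32)
        A.append(cv2.remap(sc,uv[:,:1].copy(),uv[:,1:].copy(),cv2.INTER_LINEAR)[:,0])
    return xs,np.array(A)
E
python3 - <<'E'
from h import *
c=cam("top"); full={}
full["t0"]=cv2.imread("pics/top0.png")[:,:,::-1].copy()
def back(f,h,sl,sh): 
    im=np.zeros((400,640,3),np.uint8); a=cv2.imread(f)[:h,:,::-1]; im[sl]=cv2.resize(a,sh,interpolation=cv2.INTER_AREA); return im
full["p1"]=back("pics/pull1.png",400,np.s_[130:190,240:360],(120,60))
full["now"]=c["img"]
for k,im in full.items():
    xs,A=block(im,c); 
    print(k); 
    for i in (2,4,6): print([int(v) for v in A[i][::4]])
E
```

```text
t0
[48, 62, 85, 99, 107, 106, 94, 87, 84, 88, 87, 84, 81, 89, 98, 104, 106, 98, 91, 104, 108, 104, 90, 110, 131, 148, 154, 154, 154, 160, 160, 160, 158, 150, 166, 188, 196, 181, 143, 96, 157, 192, 206, 198, 158, 113, 75, 80, 67, 47, 67, 74, 75, 76, 102]
[60, 70, 95, 108, 116, 119, 116, 117, 116, 111, 114, 113, 109, 111, 108, 107, 114, 112, 111, 115, 115, 117, 124, 148, 178, 202, 212, 213, 213, 213, 213, 212, 203, 176, 188, 201, 212, 206, 168, 135, 162, 190, 204, 198, 146, 84, 21, 18, 16, 23, 47, 50, 54, 61, 76]
[68, 86, 110, 113, 115, 115, 113, 112, 110, 108, 114, 112, 107, 110, 111, 114, 120, 112, 113, 115, 108, 111, 121, 139, 176, 200, 210, 211, 212, 213, 211, 213, 192, 157, 173, 192, 205, 204, 166, 144, 155, 185, 198, 190, 153, 96, 52, 37, 28, 25, 27, 42, 39, 39, 57]
p1
[55, 67, 89, 101, 109, 112, 106, 99, 91, 84, 84, 84, 82, 87, 95, 103, 105, 99, 93, 101, 105, 102, 91, 89, 88, 87, 88, 87, 93, 110, 133, 148, 157, 159, 164, 170, 172, 168, 158, 148, 178, 198, 206, 199, 158, 113, 75, 143, 188, 206, 189, 150, 112, 86, 77]
[52, 70, 102, 112, 118, 120, 115, 113, 113, 113, 115, 114, 111,
[... 536 characters left out ...]
90, 93, 97, 102, 105, 96, 77, 55, 31, 16, 12, 21, 22, 19, 22, 21, 21, 22, 19, 19, 26, 67, 93, 105, 100, 93, 87, 84, 88, 111, 137, 154, 163, 169, 173, 172, 175, 179, 169, 177, 191, 203, 204]
[68, 68, 73, 93, 110, 122, 114, 114, 114, 113, 116, 113, 107, 112, 113, 112, 113, 106, 91, 67, 35, 21, 19, 20, 22, 23, 23, 20, 20, 21, 14, 20, 37, 72, 101, 112, 108, 111, 111, 110, 115, 149, 181, 204, 207, 210, 212, 208, 207, 208, 207, 193, 190, 199, 204]
[60, 63, 67, 89, 106, 114, 106, 112, 115, 114, 115, 114, 114, 117, 116, 116, 118, 111, 97, 75, 42, 27, 20, 17, 17, 22, 26, 20, 20, 21, 20, 18, 20, 32, 87, 103, 103, 110, 112, 114, 120, 153, 181, 200, 207, 208, 208, 208, 207, 205, 202, 180, 184, 195, 204]
```

The gauges give a pad compression of about 3.6 to 4.8 mm now. I'll pull about 3° more (roughly 1.8 mm of jaw).

```bash
cat >> h.py <<'E'
def blk():
    r=[]
    for i in range(4):
        c=cam("top"); xs,A=block(c["img"],c); 
        for k in (3,4,5,6):
            j=np.where((A[k][:-1]<160)&(A[k][1:]>=160)&(xs[:-1]>-15))[0][0]; r.append(xs[j]+(160-A[k][j])/(A[k][j+1]-A[k][j])*.5)
    print("block edge %.2f +- %.2f"%(np.mean(r),np.std(r)))
E
python3 -c "
from h import *
blk()"
python3 -m jog '[{"dx":-6.2,"dy":-0.3,"dz":-0.2,"ax":0,"ay":1.5,"az":0},{"dx":-6.2,"dy":0,"dz":0,"ax":0,"ay":1.5,"az":0},{"dx":0,"dy":0,"dz":0,"ax":0,"ay":0,"az":0},{"dx":0,"dy":0,"dz":0,"ax":0,"ay":0,"az":0}]'|head -1
python3 -c "
from h import *
gap();blk()
t0=cv2.imread('pics/top0.png')[:,:,::-1].copy();c=cam('top');xs,A=block(t0,c)
print([xs[np.where((A[k][:-1]<160)&(A[k][1:]>=160)&(xs[:-1]>-45))[0][0]] for k in (3,4,5,6)])"
```

```text
block edge 2.77 +- 0.51
time: 16.65
t 16.85 theta 0.284 F [4.5 1.2 1.4] head [34.9 44.5] 39.7 pad [58.5 65.4] 62.0 dist 22.3
block edge 4.44 +- 0.42
[np.float64(-32.5), np.float64(-33.5), np.float64(-33.5), np.float64(-33.0)]
```

```bash
python3 -m jog '[{"dx":-2,"dy":0,"dz":0,"ax":0,"ay":0.5,"az":0},{"dx":0,"dy":0,"dz":0,"ax":0,"ay":0,"az":0},{"dx":0,"dy":0,"dz":0,"ax":0,"ay":0,"az":0},{"dx":0,"dy":0,"dz":0,"ax":0,"ay":0,"az":0},{"dx":0,"dy":0,"dz":0,"ax":0,"ay":0,"az":0},{"dx":0,"dy":0,"dz":0,"ax":0,"ay":0,"az":0},{"dx":0,"dy":0,"dz":0,"ax":0,"ay":0,"az":0}]'|tail -2
python3 - <<'E'
from h import *
gap();blk();where()
c=cam("top");s=cam("scene");A=cv2.resize(c["img"][140:190,250:335],(510,300),interpolation=cv2.INTER_CUBIC);B=cv2.resize(s["img"][170:240,225:310],(364,300),interpolation=cv2.INTER_CUBIC)
cv2.imwrite("pics/fin.png",np.vstack([A,np.pad(B,((0,0),(0,146),(0,0)))])[:,:,::-1])
E
```

```text
width: 0.227
grip_force: 42.0
t 17.88 theta 0.294 F [ 5.8  0.1 -1.6] head [35.1 44.3] 39.7 pad [58.6 65.4] 62.0 dist 22.3
block edge 4.44 +- 0.39
t 18.0833 tip press [-105.4   -1.4  146.1] grasp [-107.1   -1.4  164.3] yaw 84.68 tool z [ 0.009  0.093 -0.996] F [ 5.2 -0.  -0.6] w 0.227 grip 42.00497031211853 q [-0.3   0.08  1.99  0.1   1.1  -0.25]
```

View pics/fin.png

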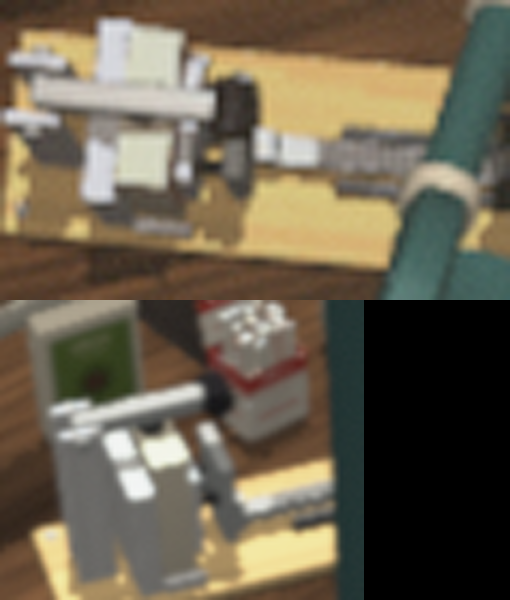

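The last picture shows the arm's foot on the box top (scene crop (155,425)), the pad pressed against the box (top crop (185,170)) and the box upright against the plate. The gauges read about 5.5 mm of compression, steady. The trigger is still held, so I'm handing in.

```bash
python3 -c "
from workcell import bot
print(bot.finish_job())"
```

```text
the job is handed in; nothing more can be done
None
```

I handed the job in with the hold-down arm's foot on the box and the trigger still held, the pad pressed in about 5.5 mm by camera estimate (1 mm or so either way), after about 18 s of the 58 s allowed.

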